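# Vent the leak tester and find the way its red cap opens

## Robot

A 6-joint arm with a two-finger parallel gripper is mounted at the origin on the work surface. World frame = base frame: x ahead of the robot, y to its left, z up, the work surface at z = 0. Lengths are in mm, angles in rad, forces in N, time in s.
With the tool pointing down it reaches from about 275 to 1000 mm from the base axis. Payload 8.4 kg.
Tool frame: the origin (TCP) lies midway between the tips of the shut fingers; the grasp point (between the pads) lies grip_depth behind it (grip_depth is the distance from the TCP to the grasp point, in mm); z points along the fingers, y is the line along which they close (so a half turn about z gives the same grasp; the last joint's range is limited). The gripper opens to 85 mm and grips with 20 to 120 N. Pads are 22 mm wide; open, the fingers measure 114 mm over their backs; the gripper's body (76 mm by 85 mm) begins 54 mm behind the grasp point. The pads swing forward as they close: fully open they stand 13 mm farther back than shut.
Start: joints at [-1.169, 0.353, 1.633, -0, 1.155, -0.002], TCP at [245.571, -574.737, 196.881] pointing down, gripper open.
Joint ranges: [-2.63, 2.63], [-0.92, 2.1], [0.06, 2.66], [-1.3, 4.44], [0, 2.69], [-3.02, 3.02]. Speed limits (rad/s): [2.22, 2.22, 2.79, 3.14, 3.14, 3.14].

## Interface

Orientations are given as [roll, pitch, yaw] about the fixed x, y, z axes, in that order (R = Rz(yaw) Ry(pitch) Rx(roll)).
In Python, from rig import * gives the robot as it stands.
- The arm moves only by the shell command python3 -m creep 'ROWS' [FORCE]. ROWS is JSON, a list of rows, each an object of numbers: "x", "y", "z": the shift along the tool's x, y, z in mm; "rx", "ry", "rz": the turn, a rotation vector about the tool's x, y, z in rad; "hand": the finger opening in mm, from 0 to 85.4. A call has 1 to 20 rows; each row shifts and turns the commanded pose from where the row before left it, along the tool's axes as they then stand; what a row does not reach is not made up. A row lasts 1/8 s, in which the tool goes at most 62.5 mm and 10.7 degrees, less where a joint would pass 70% of its speed; a pose out of reach is approached as far as the arm can. A call with a gripper value outside its range is refused whole. The fingers move at their own pace and stop on an object; FORCE is the grip in N (left out, the last holds). Time passes only in rows, so rows that do not move let the fingers close. It gives the time, the measured TCP pose, the force, the opening and the grip force at its end, in the units of the state.
- sense(): the state, without advancing time (a new reading comes with each control period).
- grab_frame(name): name is "side" or "top" or "wrist"; returns the picture (480x640x3 uint8, red, green, blue); there is no depth.
- get_calibration(name): a dict with "K" (3x3 intrinsics, pixels), "k1" (the pictures are not rectified: a ray, as slopes to the right and down, at radius r is drawn at 1 + k1 r^2 times it, then the intrinsics apply), "R" (3x3) and "t" (3): a world point X has camera coordinates R X + t. Camera axes: x right, y down, z forward; pixel columns grow to the right and rows downward; lengths in mm; the calibration is good to about 2 mm. A picture is of the moment at which its call begins: read the wrist's pose just before it. get_calibration takes no time and is no camera call; for the wrist camera it gives the pose at the moment of the call.
- sign_off(): hands the job in; it is judged then, once.
The state is a dict: "clock": time; "qpos": joint angles; "qvel": joint speeds; "joint_efforts": joint torques, N m; "eef_pos": TCP position; "tcp_rot": TCP orientation; "contact_force": force on the tool from outside, world axes, zero at the start; "wrist_torque": the same for the moment, N m; "opening": opening from 0.0 (shut) to 1.0 (fully open); "grasp_force": force on a finger pad.
Only numpy, scipy, OpenCV 4.12 (cv2) and the standard library are available. Lean on these libraries where they do the work, as an engineer would, in place of code of your own. Each camera call takes 0.05 s, during which the arm holds its last target. There are 200 camera calls.

## Task

On the repair counter's leak tester, first turn the pressure dial back to the green mark on its scale. Then take the red quarter-turn cap off its neck: its lugs may be left-handed or right-handed and nothing on the outside tells which, so try it both ways until it comes loose, and lift it off. Finish while still holding the red cap in the gripper, at rest about 12 cm above where it sat; leave the dial at the mark, the blue cap locked on, and the other things on the counter where they are.

Things in the scene. Friction and masses are not known exactly. Their poses are not given: they have to be found in the camera images.
- tester: grey box of the leak tester, 180 x 420 x 60 mm (x, y, z), fixed to the counter. Origin at the centre of its underside, z up; the front with the small round gauge faces its -x. On its flat top, along its y axis: the dial at y = +130 mm and the two steel necks with their caps at y = 0 and y = -130 mm (x = 0 for all three). Which cap is on which neck varies.
- dial (a joint): black pressure dial on top of the tester, turning about the vertical with light even friction and staying where it is left; from 0 to 5.0 rad, growing clockwise seen from above. At 0 its white pointer line points to the tester's -x. The green mark on the scale is at 2.25 rad (the scale's black ticks are every 0.5 rad). It starts well above the mark.
- dial_grip (a point): on the dial's axis, at the height to grip it, 97 mm above the counter. The dial's grip is an upright bar 42 mm long, 14 mm thick, from 74 to 104 mm above the counter. The point turns with the dial: its x axis runs along the bar and the white pointer line is on its -x half.
- cap_red: red round cap, outer diameter 50 mm, 40 mm high, 60 to 125 g, hollow, with two inner lugs. Origin at the centre of its lower rim, z up; a white line on its top runs from the centre towards its -x. Locked on its neck, its origin is 66 mm above the counter (6 mm above the tester's top) and its x axis within 6 degrees of the tester's x. The neck inside it is 40 mm high.
- cap_red_top (a point): centre of the red cap's top. How it opens: one neck is right-handed (opens anticlockwise from above), the other left-handed (clockwise), at random. The right way, it turns with hardly any resistance and does not rise; 75 to 90 degrees of turn is best, then it lifts straight up. The wrong way, it meets a hard stop within 20 degrees. Locked, it has 2 mm of play each way and does not pull off.
- cap_blue: blue cap, the same as the red one but for the colour, locked on the other neck; it is to stay locked there.
- tape_dispenser: grey tape dispenser, 150 x 55 x 78 mm, origin under its centre, a bystander
- tin_tall: upright tin, diameter 70 mm, 115 mm high, origin under its centre, a bystander
- tin_short: upright tin, diameter 72 mm, 90 mm high, origin under its centre, a bystander
- oil_bottle: small amber bottle, diameter 40 mm, 100 mm high, origin under its centre, a bystander
- screwdriver: screwdriver with a yellow handle lying along its x axis, a bystander
- torch: dark metal hand torch, 125 mm long along its x axis, 36 mm high, a bystander
Mind the look-alikes: they are no part of the job. There is more than one size of the cap_blue; the job needs the smallest.

How it is judged:
By the outcome, as a careful person would: the job done as asked, in the order asked, and still so for the second after the job is handed in, while the arm keeps its last pose, push and grip.
It also fails if it takes over 67 s, if anything falls off the work surface, if the arm or the gripper's body presses on something with over 40 N, if the wrist force passes 120 N, or if a joint passes its speed limit or range.

## Working session

There is one attempt and no reset: what is moved stays moved. The work goes in short steps, Python scripts to look and compute and a shell command to move; the robot and the scene stay as the last step left them, time stands still between calls to the robot, and variables do not carry over. Pictures are saved under pics/ and viewed, at most 11 in all, crops included, and the job is handed in when it is done.

```bash
mkdir -p pics; ls; python3 - <<'E'
from rig import *
import cv2
s=sense();print({k:s[k] for k in("clock","eef_pos","tcp_rot","opening","contact_force")})
try: print("gd",grip_depth)
except Exception as e: print(e)
for n in("side","top"):
    cv2.imwrite(f"pics/{n}0.png",grab_frame(n)[:,:,::-1]); c=get_calibration(n); print(n,c)
E
```

```text
pics
{'clock': 0.0, 'eef_pos': array([ 245.36301939, -574.23994875,  196.15255172]), 'tcp_rot': array([-3.14016853e+00,  1.42288478e-05,  4.03812734e-01]), 'opening': 0.9947890100628551, 'contact_force': array([-0.40149315,  0.0091857 , -0.36229417])}
gd 18.700000000000003
side {'K': array([[495.7087527 ,   0.        , 324.78869503],
       [  0.        , 495.7087527 , 238.46780092],
       [  0.        ,   0.        ,   1.        ]]), 'k1': -0.09636964439151774, 'R': array([[-0.99562559, -0.09108887,  0.02079673],
       [-0.07603259,  0.66051841, -0.74695011],
       [ 0.05430222, -0.74526387, -0.66455476]]), 't': array([ 551.52932223,   84.19590383, 1438.77176484])}
top {'K': array([[508.97763273,   0.        , 314.32007629],
       [  0.        , 508.97763273, 241.06123766],
       [  0.        ,   0.        ,   1.        ]]), 'k1': -0.01862380010405288, 'R': array([[-3.62437446e-04, -9.99839844e-01,  1.78928995e-02],
       [-9.82793209e-01, -2.94883413e-03, -1.84685713e-01],
       [ 1.84708898e-01, -1.76519572e-02, -9.82634740e-01]]), 't': array([  19.61012995,  566.10915651, 1273.36290567])}
```

View pics/top0.png

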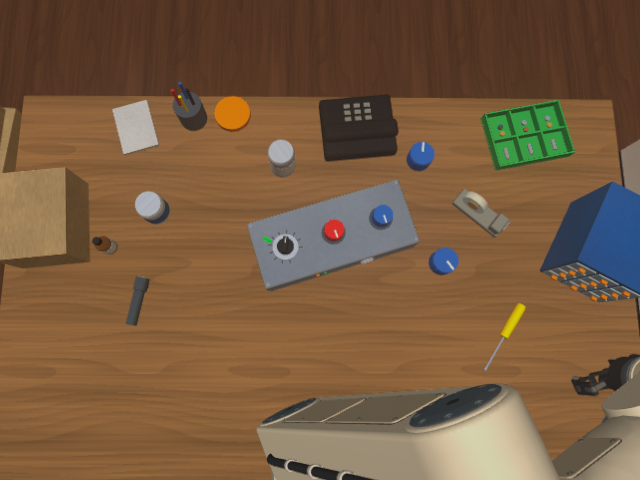

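View pics/side0.png

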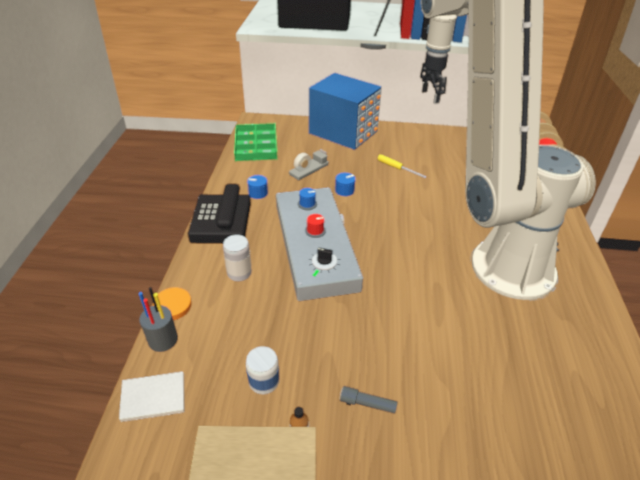

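The tester lies across the middle of the table, seen here from above, with the dial at (286,246), the red cap at (334,231) and the blue cap on its neck at (382,216). The loose blue caps at (421,155) and (445,261) are larger look-alikes. The task's blue cap is the smallest one, on the neck. I'll check this in a crop.

```bash
cat > h.py <<'E'
from rig import *
import cv2, numpy as np
def p2w(c,uv,z):
    """pixel -> world point on the plane of height z"""
    d=np.array([c["k1"],0,0,0,0.])
    x=cv2.undistortPoints(np.array([[uv]],float),c["K"],d)[0,0]
    r=c["R"].T@np.array([*x,1]); o=-c["R"].T@c["t"]
    return o+r*(z-o[2])/r[2]
def blob(im,lo,hi,box):
    u0,v0,u1,v1=box; h=cv2.cvtColor(im[v0:v1,u0:u1],cv2.COLOR_RGB2HSV)
    m=cv2.inRange(h,lo,hi); ys,xs=np.nonzero(m); return xs.mean()+u0,ys.mean()+v0,len(xs)
E
python3 - <<'E'
from h import *
c=get_calibration("top"); im=cv2.imread("pics/top0.png")
for n,uv,z in(("dial",(285.5,244.5),104),("dialbase",(286,247),62),("red",(334,230),106),("blue",(382.5,214.5),106),("loose1",(421,154),45),("loose2",(445,260),45)):
    print(n,p2w(c,uv,z).round(1))
for n,uv in (("TL",(249,222)),("TR",(399,183)),("BR",(417,240)),("BL",(268,287))): print(n,p2w(c,uv,60).round(1))
cr=im[130:300,240:480]
cv2.imwrite("pics/crop1.png",cv2.resize(cr,None,fx=3.3,fy=3.3,interpolation=cv2.INTER_CUBIC))
E
```

```text
dial [547.5  93.2 104. ]
dialbase [548.5  93.5  62. ]
red [584.4 -28.1 106. ]
blue [ 624.9 -151.3  106. ]
loose1 [ 809.5 -270.3   45. ]
loose2 [ 518.1 -321.9   45. ]
TL [614.7 190.5  60. ]
TR [ 722.3 -204.6   60. ]
BR [ 568.3 -246.8   60. ]
BL [445.4 138.4  60. ]
```

View pics/crop1.png

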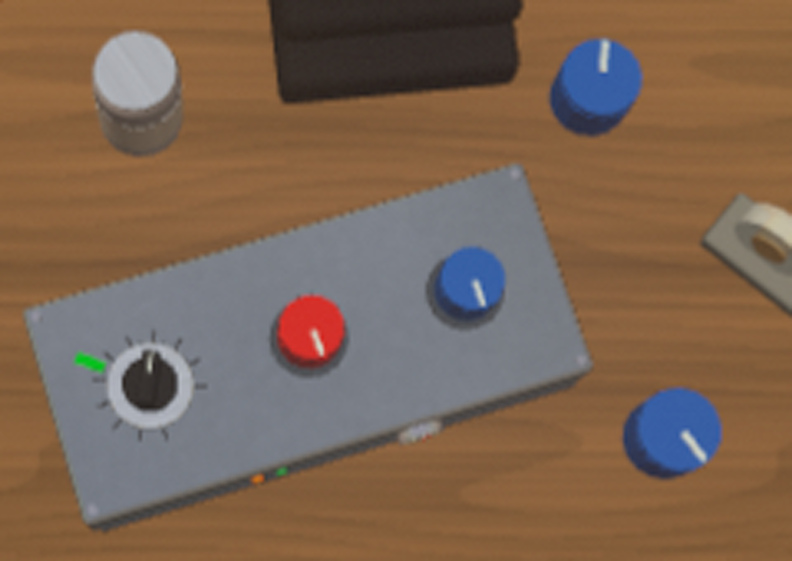

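The crop confirms it: the two caps on the necks are small (about 50 mm), and the loose blue caps are larger. The red cap is on the middle neck. The dial pointer is near world +x (about 3.4 rad), with the green mark to its left. I'll move above the dial.

```bash
python3 -m creep '[{"x":32,"y":-31,"z":-6.5},{"x":32,"y":-31,"z":-6.5},{"x":32,"y":-31,"z":-6.5},{"x":32,"y":-31,"z":-6.5},{"x":32,"y":-31,"z":-6.5},{"x":32,"y":-31,"z":-6.5},{"x":32,"y":-31,"z":-6.5},{"x":32,"y":-31,"z":-6.5},{"x":32,"y":-31,"z":-6.5},{"x":32,"y":-31,"z":-6.5},{"x":32,"y":-31,"z":-6.5},{"x":32,"y":-31,"z":-6.5},{"x":32,"y":-31,"z":-6.5},{"x":32,"y":-31,"z":-6.5},{"x":32,"y":-31,"z":-6.5},{"x":32,"y":-31,"z":-6.5},{"rz":0.14},{"rz":0.13},{"rz":0.13},{}]' 40
python3 - <<'E'
from h import *
s=sense(); c=get_calibration("wrist"); im=grab_frame("wrist")
print(s["qpos"].round(3),s["eef_pos"].round(1),s["tcp_rot"].round(3)); print("cam",(-c["R"].T@c["t"]).round(1))
cv2.imwrite("pics/w1.png",im[:,:,::-1])
print(c["R"].T[:,2].round(3))
E
```

```text
[-1.169  0.354  1.634 -0.     1.155 -0.002] [ 245.4 -574.3  196.3] [-3.14   0.     0.404]
cam [ 319.7 -543.8  373.3]
[-0.286 -0.121 -0.951]schema error: expected keys x, y, z, rx, ry, rz, hand
```

View pics/w1.png

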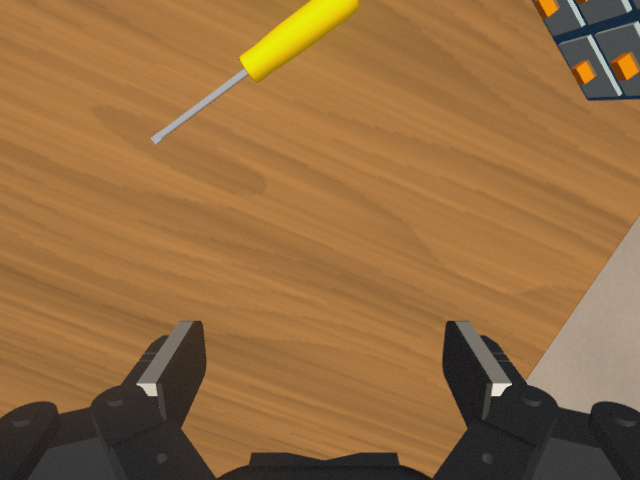

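The call was refused because of the empty row, so the arm hasn't moved; the picture shows only the screwdriver and the fingers. I'll repeat it with a complete hold row.

```bash
python3 -m creep '[{"x":32,"y":-31,"z":-6.5},{"x":32,"y":-31,"z":-6.5},{"x":32,"y":-31,"z":-6.5},{"x":32,"y":-31,"z":-6.5},{"x":32,"y":-31,"z":-6.5},{"x":32,"y":-31,"z":-6.5},{"x":32,"y":-31,"z":-6.5},{"x":32,"y":-31,"z":-6.5},{"x":32,"y":-31,"z":-6.5},{"x":32,"y":-31,"z":-6.5},{"x":32,"y":-31,"z":-6.5},{"x":32,"y":-31,"z":-6.5},{"x":32,"y":-31,"z":-6.5},{"x":32,"y":-31,"z":-6.5},{"x":32,"y":-31,"z":-6.5},{"x":32,"y":-31,"z":-6.5},{"rz":0.14},{"rz":0.13},{"rz":0.13},{"x":0}]' 40
python3 - <<'E'
from h import *
s=sense(); c=get_calibration("wrist"); im=grab_frame("wrist")
print(s["clock"],s["qpos"].round(3),s["eef_pos"].round(1),s["tcp_rot"].round(3)); print("cam",(-c["R"].T@c["t"]).round(1))
cv2.imwrite("pics/w2.png",im[:,:,::-1])
E
```

```text
0.15 [-1.169  0.353  1.634  0.     1.155 -0.002] [ 245.4 -574.4  196.3] [-3.141 -0.     0.404]
cam [ 319.7 -543.8  373.3]schema error: expected keys x, y, z, rx, ry, rz, hand
```

Every row needs all seven keys.

```bash
python3 -m creep '[{"x":32,"y":-31,"z":-6.5,"rx":0,"ry":0,"rz":0,"hand":85},{"x":32,"y":-31,"z":-6.5,"rx":0,"ry":0,"rz":0,"hand":85},{"x":32,"y":-31,"z":-6.5,"rx":0,"ry":0,"rz":0,"hand":85},{"x":32,"y":-31,"z":-6.5,"rx":0,"ry":0,"rz":0,"hand":85},{"x":32,"y":-31,"z":-6.5,"rx":0,"ry":0,"rz":0,"hand":85},{"x":32,"y":-31,"z":-6.5,"rx":0,"ry":0,"rz":0,"hand":85},{"x":32,"y":-31,"z":-6.5,"rx":0,"ry":0,"rz":0,"hand":85},{"x":32,"y":-31,"z":-6.5,"rx":0,"ry":0,"rz":0,"hand":85},{"x":32,"y":-31,"z":-6.5,"rx":0,"ry":0,"rz":0,"hand":85},{"x":32,"y":-31,"z":-6.5,"rx":0,"ry":0,"rz":0,"hand":85},{"x":32,"y":-31,"z":-6.5,"rx":0,"ry":0,"rz":0,"hand":85},{"x":32,"y":-31,"z":-6.5,"rx":0,"ry":0,"rz":0,"hand":85},{"x":32,"y":-31,"z":-6.5,"rx":0,"ry":0,"rz":0,"hand":85},{"x":32,"y":-31,"z":-6.5,"rx":0,"ry":0,"rz":0,"hand":85},{"x":32,"y":-31,"z":-6.5,"rx":0,"ry":0,"rz":0,"hand":85},{"x":32,"y":-31,"z":-6.5,"rx":0,"ry":0,"rz":0,"hand":85},{"x":0,"y":0,"z":0,"rx":0,"ry":0,"rz":0.14,"hand":85},{"x":0,"y":0,"z":0,"rx":0,"ry":0,"rz":0.13,"hand":85},{"x":0,"y":0,"z":0,"rx":0,"ry":0,"rz":0.13,"hand":85},{"x":0,"y":0,"z":0,"rx":0,"ry":0,"rz":0,"hand":85}]' 40
python3 - <<'E'
from h import *
s=sense(); c=get_calibration("wrist"); im=grab_frame("wrist")
print(s["clock"],s["qpos"].round(3),s["eef_pos"].round(1),s["tcp_rot"].round(3)); print("cam",(-c["R"].T@c["t"]).round(1))
cv2.imwrite("pics/w2.png",im[:,:,::-1])
import pickle; pickle.dump((im,c),open("w2.pkl","wb"))
E
```

```text
clock: 2.7
eef_pos: [521.4, 82.6, 300.7]
tcp_rot: [3.142, 0.0, 0.005]
contact_force: [0.4, -0.4, -0.1]
opening: 0.999
grasp_force: 0.0
2.7 [0.154 0.113 1.711 0.    1.318 1.72 ] [521.4  82.6 300.7] [3.142 0.    0.005]
cam [602.1  82.3 477.7]
```

View pics/w2.png

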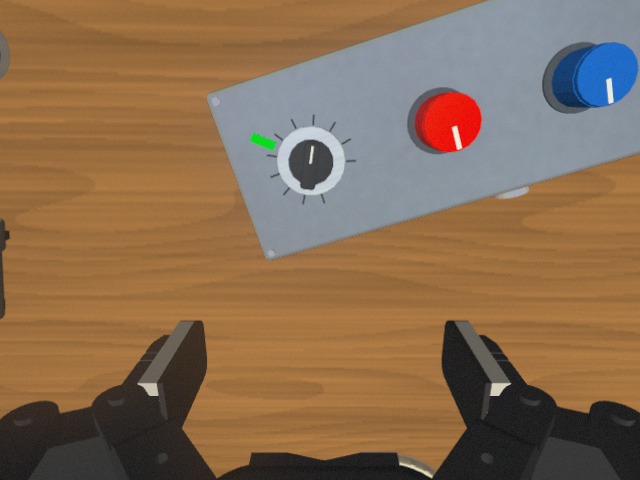

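The wrist view shows the dial's disc at about (311,161), the pointer line from (311,164) up to (313,147), the green mark at (263,142), the red cap's top at (450,122) and the blue cap at (610,75). Next I'll work out the angles.

```bash
python3 - <<'E'
from h import *
import pickle; im,c=pickle.load(open("w2.pkl","rb"))
g=blob(im,(45,120,80),(80,255,255),(235,115,295,165)); r=blob(im,(0,150,80),(8,255,255),(395,75,500,165))
print("green px",g,"red",r)
G=p2w(c,g[:2],61)
# disc: bright low-sat pixels
h=cv2.cvtColor(im,cv2.COLOR_RGB2HSV)
m=np.zeros(h.shape[:2],np.uint8); m[120:205,270:352]=cv2.inRange(h,(0,0,150),(180,60,255))[120:205,270:352]
n,l,st,ce=cv2.connectedComponentsWithStats(m)
for i in range(1,n):
    if st[i,4]>8: print(st[i],ce[i].round(1))
i=1+np.argmax(st[1:,4]); pts=np.argwhere(l==i)[:,::-1].astype(np.float32)
e=cv2.fitEllipse(cv2.convexHull(pts)); print("disc",e); D=p2w(c,e[0],64)
# pointer line
for j in range(1,n):
    if j!=i and st[j,4]>8:
        q=np.argwhere(l==j)[:,::-1]; W=np.array([p2w(c,x,104)[:2] for x in q]); w=W-W.mean(0); v=np.linalg.svd(w)[2][0]
        print("ptr",W.mean(0).round(1),"dir",np.arctan(v[1]/v[0]).round(3),len(q))
R=p2w(c,r[:2],106)
print("D",D.round(1),"G",G.round(1),"angle DG",np.arctan2(*(G-D)[1::-1]).round(3),"R",R.round(1),"B",p2w(c,(609,74),106).round(1),"TLcorner",p2w(c,(207,94),60).round(1),"BL",p2w(c,(268,259),60).round(1))
print("yaw from D,R",np.arctan2(-(D-R)[0],(D-R)[1]).round(3), np.linalg.norm((D-R)[:2]))
a=p2w(c,(457,126),106);b=p2w(c,(460,149),106);print("red line dir",np.arctan2(*(b-a)[1::-1]).round(3))
E
```

```text
green px (np.float64(262.3958333333333), np.float64(141.12916666666666), 240) red (np.float64(448.24616433685645), np.float64(120.7292874190249), 2933)
[ 270  120   82   85 4932] [311.2 162.1]
[309 146   5  18  50] [311.  154.2]Traceback (most recent call last):
  File "<stdin>", line 13, in <module>
cv2.error: OpenCV(4.12.0) /io/opencv/modules/imgproc/src/shapedescr.cpp:361: error: (-201:Incorrect size of input array) There should be at least 5 points to fit the ellipse in function 'fitEllipseNoDirect'
```

```bash
python3 - <<'E'
from h import *
import pickle; im,c=pickle.load(open("w2.pkl","rb"))
G=p2w(c,(262.4,141.1),61); D=p2w(c,(311,161),64); R=p2w(c,(450,121.5),106); B=p2w(c,(609.5,74),106)
h=cv2.cvtColor(im,cv2.COLOR_RGB2HSV); m=cv2.inRange(h,(0,0,130),(180,70,255))[144:168,304:319]
q=np.argwhere(m)[:,::-1]+[304,144]; W=np.array([p2w(c,x,104)[:2] for x in q]); w=W-W.mean(0); v=np.linalg.svd(w)[2][0]
print("ptr",W.mean(0).round(1),"dir",np.arctan(v[1]/v[0]).round(3),len(q), "x",W[:,0].min().round(),W[:,0].max().round())
f=lambda a,b:np.arctan2(*(b-a)[1::-1]).round(3)
print("D",D.round(1),"G",G.round(1),"DG",f(D,G),"R",R.round(1),"B",B.round(1))
print("yaw",f(B,D)-np.pi/2,f(R,D)-np.pi/2,f(p2w(c,(268,259),60),p2w(c,(207,94),60)), np.linalg.norm((D-R)[:2]),np.linalg.norm((R-B)[:2]))
print("redline",f(p2w(c,(457,126),106),p2w(c,(460,149),106)))
E
```

```text
ptr [562.8  93.5] dir -0.14 56 x 555.0 570.0
D [552.3  94.9  64. ] G [571.  142.6  61. ] DG 1.197 R [591.5 -26.4 106. ] B [ 629.5 -154.7  106. ]
yaw 0.30020367320510344 0.31220367320510345 0.3 127.53740999515965 133.8276079957216
redline -2.904
```

```bash
python3 -m creep '[{"x":29,"y":-12,"z":42,"rx":0,"ry":0,"rz":0,"hand":85},{"x":0,"y":0,"z":0,"rx":0,"ry":0,"rz":0.115,"hand":60},{"x":0,"y":0,"z":50,"rx":0,"ry":0,"rz":0,"hand":60},{"x":0,"y":0,"z":50,"rx":0,"ry":0,"rz":0,"hand":60},{"x":0,"y":0,"z":40,"rx":0,"ry":0,"rz":0,"hand":60},{"x":0,"y":0,"z":25,"rx":0,"ry":0,"rz":0,"hand":60},{"x":0,"y":0,"z":15,"rx":0,"ry":0,"rz":0,"hand":60},{"x":0,"y":0,"z":0,"rx":0,"ry":0,"rz":0,"hand":60},{"x":0,"y":0,"z":0,"rx":0,"ry":0,"rz":0,"hand":5},{"x":0,"y":0,"z":0,"rx":0,"ry":0,"rz":0,"hand":5},{"x":0,"y":0,"z":0,"rx":0,"ry":0,"rz":0,"hand":5},{"x":0,"y":0,"z":0,"rx":0,"ry":0,"rz":0,"hand":5},{"x":0,"y":0,"z":0,"rx":0,"ry":0,"rz":0,"hand":5},{"x":0,"y":0,"z":0,"rx":0,"ry":0,"rz":0,"hand":5}]' 30
```

```text
clock: 4.5
eef_pos: [550.4, 94.7, 78.9]
tcp_rot: [-3.142, 0.0, -0.111]
contact_force: [-0.3, -0.2, 0.2]
opening: 0.06
grasp_force: 0.0
```

The fingers closed to 5 mm with no grip force, so they missed the bar. I'll look before doing anything else.

```bash
python3 - <<'E'
from h import *
a=grab_frame("side")[:,:,::-1][170:310,240:390]; b=grab_frame("wrist")[:,:,::-1]
a=cv2.resize(a,(400,373),interpolation=cv2.INTER_CUBIC); b=cv2.resize(b,(400,300))
o=np.zeros((373,800,3),np.uint8); o[:,:400]=a; o[:300,400:]=b; cv2.imwrite("pics/d1.png",o)
E
```

```text
(no output)
```

View pics/d1.png

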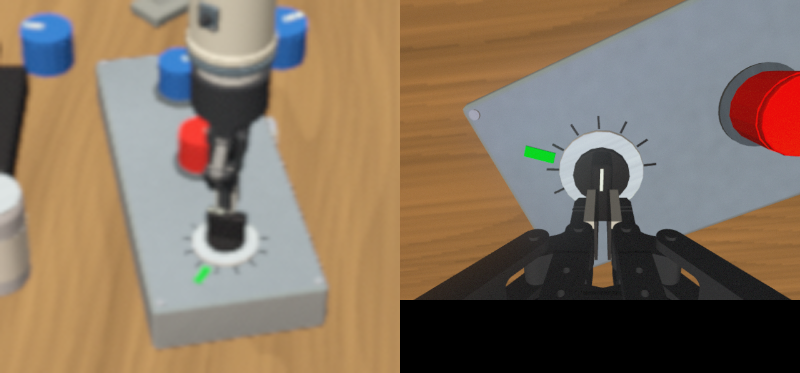

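```bash
python3 - <<'E'
from h import *
s=sense(); c=get_calibration("wrist"); print(s["eef_pos"],s["tcp_rot"],s["opening"],s["grasp_force"])
P=np.array([s["eef_pos"],s["eef_pos"]+[0,0,18.7],[551,94.5,64],[551,94.5,104]])
u=cv2.projectPoints(P,cv2.Rodrigues(c["R"])[0],c["t"],c["K"],np.array([c["k1"],0,0,0,0.]))[0][:,0]; print(u.round(1))
print("crop coords",(u/1.6+[400,0]).round())
for uv in((323,270),(323,280),(323,290)): print(p2w(c,uv,64).round(1))
b=grab_frame("wrist")[:,:,::-1][190:440,220:430]; cv2.imwrite("pics/d2.png",cv2.resize(b,None,fx=2.4,fy=2.4,interpolation=cv2.INTER_CUBIC))
E
```

```text
[550.4567552   94.64587953  78.86960539] [ 3.14157130e+00  4.48566427e-05 -1.11147083e-01] 0.060759385635328046 0.0
[[322.9 289.6]
 [322.8 308. ]
 [323.2 276.2]
 [323.  314. ]]
crop coords [[602. 181.]
 [602. 192.]
 [602. 173.]
 [602. 196.]]
[554.4  94.2  64. ]
[549.   94.8  64. ]
[543.5  95.4  64. ]
```

View pics/d2.png

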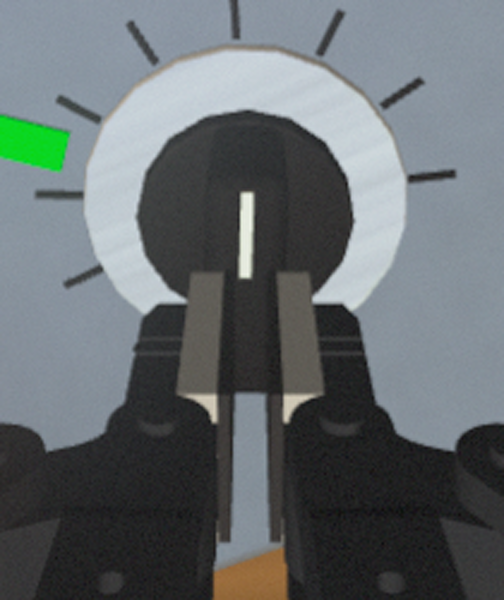

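The pads straddle the bar on its centre line, but the reading is exactly the commanded opening and shows no force. I'll command it fully shut with more force.

```bash
python3 - <<'E'
from h import *
s=sense(); e=s["eef_pos"]; g=grip_depth; print(g, [n for n in dir(__import__('rig')) if n[0]!='_'])
for n in("side","top"):
    c=get_calibration(n)
    P=np.array([e,e+[0,0,30],[551,94.5,62],[551,94.5,104]])
    u=cv2.projectPoints(P,cv2.Rodrigues(c["R"])[0],c["t"],c["K"],np.array([c["k1"],0,0,0,0.]))[0][:,0]
    print(n,u.round(1)); 
    if n=="side": print((u-[240,170])*2.667)
im=grab_frame("side")[:,:,::-1]; u0=int(u[0][0])
c=get_calibration("wrist"); im2=grab_frame("wrist")[:,:,::-1]
o=np.zeros((500,800,3),np.uint8); o[:,:400]=cv2.resize(im[210:285,295:355],(400,500),interpolation=cv2.INTER_CUBIC)
o[:,400:]=cv2.resize(im2[190:390,243:403],(400,500),interpolation=cv2.INTER_CUBIC); cv2.imwrite("pics/d3.png",o)
E
```

```text
18.700000000000003 ['MotionError', 'get_calibration', 'grab_frame', 'grip_depth', 'sense', 'sign_off']
side [[323.5 255.4]
 [323.7 247.3]
 [323.2 259.8]
 [323.5 248.6]]
[[222.6638857  227.73748645]
 [223.2335852  206.07498436]
 [221.86629565 239.49667356]
 [222.64488897 209.49631021]]
top [[285.3 245.1]
 [284.9 243. ]
 [285.6 246. ]
 [285.  243.1]]
```

View pics/d3.png

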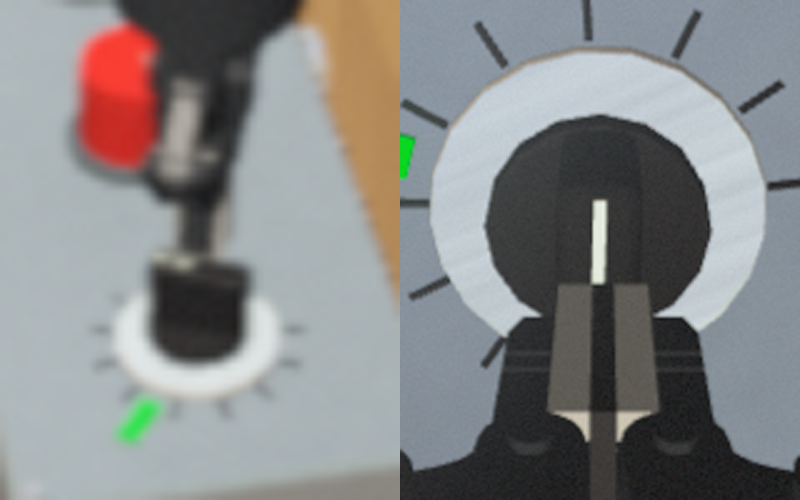

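The side and wrist views both show the shut finger pads ending at about the bar's top. The pads' visible tips sit about 30 mm higher than the reported TCP, both from the row they appear in and from the apparent gap (148 mm depth against 177 mm expected). So the fingers closed above the bar. I'll open, go down in guarded steps and feel for it.

```bash
python3 -m creep '[{"x":0,"y":0,"z":0,"rx":0,"ry":0,"rz":0,"hand":60},{"x":0,"y":0,"z":0,"rx":0,"ry":0,"rz":0,"hand":60},{"x":0,"y":0,"z":0,"rx":0,"ry":0,"rz":0,"hand":60},{"x":0,"y":0,"z":0,"rx":0,"ry":0,"rz":0,"hand":60},{"x":0,"y":0,"z":8,"rx":0,"ry":0,"rz":0,"hand":60},{"x":0,"y":0,"z":8,"rx":0,"ry":0,"rz":0,"hand":60},{"x":0,"y":0,"z":0,"rx":0,"ry":0,"rz":0,"hand":5},{"x":0,"y":0,"z":0,"rx":0,"ry":0,"rz":0,"hand":5},{"x":0,"y":0,"z":0,"rx":0,"ry":0,"rz":0,"hand":5},{"x":0,"y":0,"z":0,"rx":0,"ry":0,"rz":0,"hand":5},{"x":0,"y":0,"z":0,"rx":0,"ry":0,"rz":0,"hand":5},{"x":0,"y":0,"z":0,"rx":0,"ry":0,"rz":0,"hand":5}]' 25
```

```text
clock: 6.62
eef_pos: [550.6, 95.4, 63.1]
tcp_rot: [-3.141, -0.0, -0.111]
contact_force: [-0.0, 5.1, -0.5]
opening: 0.151
grasp_force: 26.7
```

The bar is gripped (12.9 mm opening, 27 N), so the real tips are about 30 mm above the reported TCP. Now I'll turn it anticlockwise from yaw -0.111 to 1.192, nulling the small side force. First half now.

```bash
python3 -m creep '[{"x":0,"y":-0.7,"z":0,"rx":0,"ry":0,"rz":0,"hand":5},{"x":0,"y":0,"z":0,"rx":0,"ry":0,"rz":-0.1,"hand":5},{"x":0,"y":0,"z":0,"rx":0,"ry":0,"rz":-0.15,"hand":5},{"x":0,"y":0,"z":0,"rx":0,"ry":0,"rz":-0.15,"hand":5},{"x":0,"y":0,"z":0,"rx":0,"ry":0,"rz":-0.15,"hand":5},{"x":0,"y":0,"z":0,"rx":0,"ry":0,"rz":-0.1,"hand":5},{"x":0,"y":0,"z":0,"rx":0,"ry":0,"rz":0,"hand":5}]' 25
```

```text
clock: 7.5
eef_pos: [550.7, 95.3, 63.1]
tcp_rot: [3.141, -0.0, 0.538]
contact_force: [-0.3, 1.4, 1.8]
opening: 0.151
grasp_force: 26.9
```

Low forces. On to 1.192.

```bash
python3 -m creep '[{"x":0,"y":0,"z":0,"rx":0,"ry":0,"rz":-0.15,"hand":5},{"x":0,"y":0,"z":0,"rx":0,"ry":0,"rz":-0.15,"hand":5},{"x":0,"y":0,"z":0,"rx":0,"ry":0,"rz":-0.15,"hand":5},{"x":0,"y":0,"z":0,"rx":0,"ry":0,"rz":-0.12,"hand":5},{"x":0,"y":0,"z":0,"rx":0,"ry":0,"rz":-0.083,"hand":5},{"x":0,"y":0,"z":0,"rx":0,"ry":0,"rz":0,"hand":5},{"x":0,"y":0,"z":0,"rx":0,"ry":0,"rz":0,"hand":60},{"x":0,"y":0,"z":0,"rx":0,"ry":0,"rz":0,"hand":60},{"x":0,"y":0,"z":0,"rx":0,"ry":0,"rz":0,"hand":60},{"x":0,"y":0,"z":0,"rx":0,"ry":0,"rz":0,"hand":60},{"x":0,"y":0,"z":-60,"rx":0,"ry":0,"rz":0,"hand":80},{"x":0,"y":0,"z":-60,"rx":0,"ry":0,"rz":0,"hand":80},{"x":0,"y":0,"z":-60,"rx":0,"ry":0,"rz":0,"hand":80},{"x":0,"y":0,"z":0,"rx":0,"ry":0,"rz":0,"hand":80}]' 25
python3 - <<'E'
from h import *
import pickle
s=sense(); c=get_calibration("wrist"); im=grab_frame("wrist"); pickle.dump((im,c,s),open("w3.pkl","wb"))
print(s["eef_pos"].round(1),s["qpos"].round(2))
P=np.array([[551,95,64],[551,95,104],[571,142.6,61],[591.5,-26.4,106]])
print(cv2.projectPoints(P,cv2.Rodrigues(c["R"])[0],c["t"],c["K"],np.array([c["k1"],0,0,0,0.]))[0][:,0].round())
cv2.imwrite("pics/w3.png",im[:,:,::-1])
E
```

```text
clock: 9.25
eef_pos: [553.6, 95.9, 248.2]
tcp_rot: [3.134, -0.005, 1.192]
contact_force: [0.1, 0.2, -0.6]
opening: 0.937
grasp_force: 0.0
[553.6  95.9 248.2] [ 0.17  0.2   1.72 -0.    1.21  0.55]
[[319. 205.]
 [318. 216.]
 [319. 146.]
 [414. 326.]]
```

View pics/w3.png

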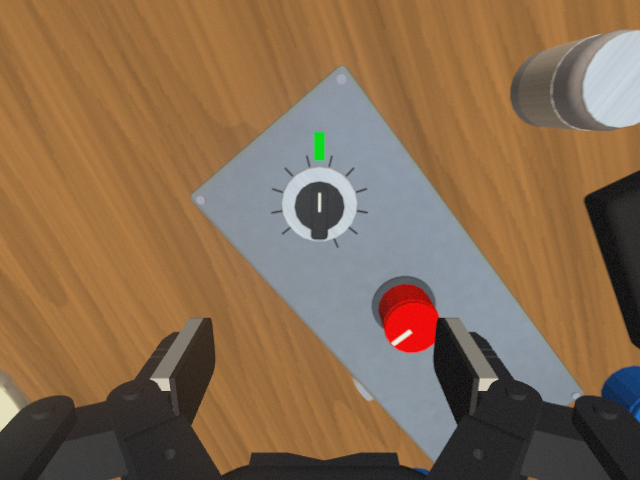

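The pointer at (319,203) is in line with the green mark at (319,146), so the dial is on its mark. The red cap's top is at about (411,328). Next I'll move above it.

```bash
python3 -m creep '[{"x":-34,"y":26.5,"z":0,"rx":0,"ry":0,"rz":0,"hand":85},{"x":-34,"y":26.5,"z":0,"rx":0,"ry":0,"rz":0,"hand":85},{"x":-34,"y":26.5,"z":0,"rx":0,"ry":0,"rz":0,"hand":85},{"x":0,"y":0,"z":0,"rx":0,"ry":0,"rz":0,"hand":85},{"x":0,"y":0,"z":0,"rx":0,"ry":0,"rz":0,"hand":85}]' 25
python3 - <<'E'
from h import *
import pickle
im,c,s=pickle.load(open("w3.pkl","rb"))
h=cv2.cvtColor(im,cv2.COLOR_RGB2HSV)
m=cv2.inRange(h,(0,0,120),(180,80,255))[188:216,312:328]; q=np.argwhere(m)[:,::-1]+[312,188]
W=np.array([p2w(c,x,104)[:2] for x in q]); v=np.linalg.svd(W-W.mean(0))[2][0]; print("ptr",W.mean(0).round(1),np.arctan(v[1]/v[0]).round(3),len(q))
print("red w3",p2w(c,(411,328),106).round(1))
s=sense(); print(s["eef_pos"],s["tcp_rot"]); c=get_calibration("wrist"); im=grab_frame("wrist")
r=blob(im,(0,150,80),(8,255,255),(0,0,640,480)); print(r)
hs=cv2.cvtColor(im,cv2.COLOR_RGB2HSV); mm=cv2.inRange(hs,(0,150,200),(8,255,255)); y,x=np.nonzero(mm); print("bright red bbox",x.min(),x.max(),y.min(),y.max())
for uv in ((x.mean(),y.mean()),((x.min()+x.max())/2,(y.min()+y.max())/2)): print(uv,p2w(c,uv,106).round(1))
E
```

```text
clock: 9.93
eef_pos: [585.7, -28.5, 241.5]
tcp_rot: [-3.139, 0.0, 1.191]
contact_force: [-0.2, 0.2, -1.0]
opening: 0.994
grasp_force: 0.0
ptr [556.  105.6] 1.161 66
red w3 [588.5 -27.8 106. ]
[585.74159594 -28.51066702 241.45767517] [-3.13910095e+00  3.99675421e-04  1.19101868e+00]
(np.float64(329.1374527112232), np.float64(209.37137452711224), 3172)
bright red bbox 297 359 181 243
(np.float64(329.222724113968), np.float64(211.88047255038222)) [591.5 -27.6 106. ]
(np.float64(328.0), np.float64(212.0)) [590.6 -27.4 106. ]
```

Every estimate of the red cap's axis falls near (590,-28). I'll correct by (2, 3.8) in tool axes and go down with the fingers open.

```bash
python3 -m creep '[{"x":2,"y":3.8,"z":0,"rx":0,"ry":0,"rz":0,"hand":85},{"x":0,"y":0,"z":45,"rx":0,"ry":0,"rz":0,"hand":85},{"x":0,"y":0,"z":45,"rx":0,"ry":0,"rz":0,"hand":85},{"x":0,"y":0,"z":40,"rx":0,"ry":0,"rz":0,"hand":85},{"x":0,"y":0,"z":30,"rx":0,"ry":0,"rz":0,"hand":85},{"x":0,"y":0,"z":18,"rx":0,"ry":0,"rz":0,"hand":85},{"x":0,"y":0,"z":8,"rx":0,"ry":0,"rz":0,"hand":85},{"x":0,"y":0,"z":0,"rx":0,"ry":0,"rz":0,"hand":85},{"x":0,"y":0,"z":0,"rx":0,"ry":0,"rz":0,"hand":40},{"x":0,"y":0,"z":0,"rx":0,"ry":0,"rz":0,"hand":40},{"x":0,"y":0,"z":0,"rx":0,"ry":0,"rz":0,"hand":40},{"x":0,"y":0,"z":0,"rx":0,"ry":0,"rz":0,"hand":40},{"x":0,"y":0,"z":0,"rx":0,"ry":0,"rz":0,"hand":40}]' 30
```

```text
clock: 11.6
eef_pos: [591.2, -28.3, 58.0]
tcp_rot: [3.141, -0.001, 1.191]
contact_force: [-2.8, 1.1, 6.8]
opening: 0.573
grasp_force: 30.2
```

The cap is held (48.9 mm opening). I'll try anticlockwise first, watching the wrist moment.

```bash
python3 -c "
from rig import *;print(sense()['wrist_torque'].round(3))"
python3 -m creep '[{"x":0,"y":0,"z":0,"rx":0,"ry":0,"rz":-0.07,"hand":40},{"x":0,"y":0,"z":0,"rx":0,"ry":0,"rz":-0.07,"hand":40},{"x":0,"y":0,"z":0,"rx":0,"ry":0,"rz":-0.07,"hand":40},{"x":0,"y":0,"z":0,"rx":0,"ry":0,"rz":-0.07,"hand":40},{"x":0,"y":0,"z":0,"rx":0,"ry":0,"rz":-0.07,"hand":40},{"x":0,"y":0,"z":0,"rx":0,"ry":0,"rz":-0.05,"hand":40},{"x":0,"y":0,"z":0,"rx":0,"ry":0,"rz":0,"hand":40}]' 40
python3 -c "
from rig import *;print(sense()['wrist_torque'].round(3))"
```

```text
[ 0.163  0.403 -0.093]
clock: 12.48
eef_pos: [590.1, -28.4, 57.8]
tcp_rot: [-3.14, -0.0, 1.591]
contact_force: [-5.0, -0.1, 8.4]
opening: 0.565
grasp_force: 41.4
[ 0.011  0.9   -0.646]
```

A moment of -0.65 N m opposes the anticlockwise turn, so it looks like the stop (with the pads slipping). Trying clockwise.

```bash
python3 -m creep '[{"x":0,"y":0,"z":0,"rx":0,"ry":0,"rz":0.1,"hand":40},{"x":0,"y":0,"z":0,"rx":0,"ry":0,"rz":0.1,"hand":40},{"x":0,"y":0,"z":0,"rx":0,"ry":0,"rz":0.1,"hand":40},{"x":0,"y":0,"z":0,"rx":0,"ry":0,"rz":0.1,"hand":40},{"x":0,"y":0,"z":0,"rx":0,"ry":0,"rz":0.1,"hand":40},{"x":0,"y":0,"z":0,"rx":0,"ry":0,"rz":0.1,"hand":40},{"x":0,"y":0,"z":0,"rx":0,"ry":0,"rz":0.1,"hand":40},{"x":0,"y":0,"z":0,"rx":0,"ry":0,"rz":0,"hand":40}]' 40
python3 - <<'E'
from h import *
s=sense(); print(s['wrist_torque'].round(3)); im=grab_frame("top"); c=get_calibration("top")
import pickle; w=grab_frame("wrist"); cw=get_calibration("wrist"); pickle.dump((im,c,w,cw),open("t4.pkl","wb"))
cv2.imwrite("pics/w4.png",w[:,:,::-1])
E
```

```text
clock: 13.48
eef_pos: [590.9, -28.6, 57.8]
tcp_rot: [3.141, 0.0, 0.891]
contact_force: [-3.8, -1.2, 6.2]
opening: 0.566
grasp_force: 41.0
[-0.184  0.409 -0.03 ]
```

Clockwise is free (-0.03 N m). I'll measure the cap's white line now and compare it with the locked direction (-2.904).

```bash
cat > line.py <<'E'
from h import *
def capline(w,cw,z=106,ctr=(590,-28)):
    C=np.array([*ctr,z],float)
    u=cv2.projectPoints(C[None],cv2.Rodrigues(cw["R"])[0],cw["t"],cw["K"],np.array([cw["k1"],0,0,0,0.]))[0][0,0]
    h=cv2.cvtColor(w,cv2.COLOR_RGB2HSV); m=cv2.inRange(h,(0,0,140),(180,70,255))
    q=np.argwhere(m)[:,::-1]; q=q[np.hypot(*(q-u).T)<75]
    W=np.array([p2w(cw,x,z)[:2] for x in q]); k=np.hypot(*(W-C[:2]).T)<23; W=W[k]
    v=np.linalg.svd(W-W.mean(0))[2][0]; d=W.mean(0)-C[:2]; v*=np.sign(v@d)
    return u.round(),len(W),W.mean(0).round(1),"dir",np.arctan2(v[1],v[0]).round(3),"radial",np.arctan2(d[1],d[0]).round(3)
E
python3 - <<'E'
from line import *
import pickle
im,c,w,cw=pickle.load(open("t4.pkl","rb")); print(capline(w,cw))
im,c=pickle.load(open("w2.pkl","rb")); print(capline(im,c))
E
```

```text
(array([318., 344.]), 648, array([577.8, -26.6]), 'dir', np.float64(3.09), 'radial', np.float64(3.028))
(array([452., 123.]), 108, array([578.2, -33.5]), 'dir', np.float64(-2.805), 'radial', np.float64(-2.704))
```

View pics/w4.png

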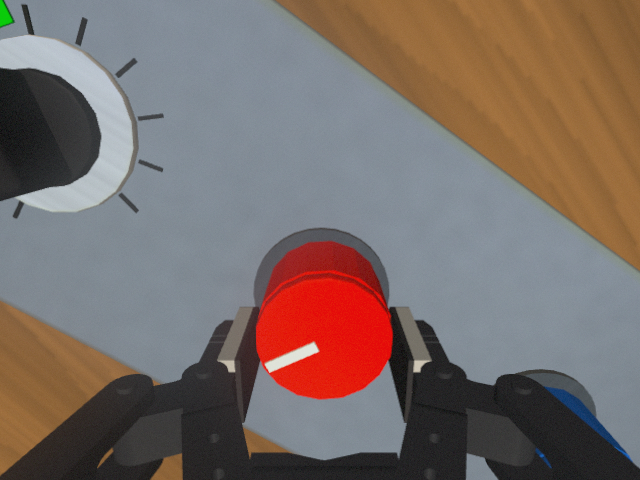

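The wrist view shows the cap between the pads, its white line running from (317,347) to (267,369). Clockwise is clearly the opening way.

```bash
python3 - <<'E'
from h import *
import pickle
im,c,w,cw=pickle.load(open("t4.pkl","rb"))
f=lambda c,a,b:np.arctan2(*(p2w(c,b,106)-p2w(c,a,106))[1::-1]).round(3)
print(f(cw,(317,347),(267,369)))
im3,c3,s3=pickle.load(open("w3.pkl","rb")); print(f(c3,(411,331),(393,344)),f(pickle.load(open("w2.pkl","rb"))[1],(456.5,126),(460,149)))
E
```

```text
2.928
-2.815 -2.884
```

The cap has turned about 0.5 rad clockwise. Another 0.95 makes roughly 83° in all, then a small test lift.

```bash
python3 -m creep '[{"x":0,"y":0,"z":0,"rx":0,"ry":0,"rz":0.1,"hand":40},{"x":0,"y":0,"z":0,"rx":0,"ry":0,"rz":0.12,"hand":40},{"x":0,"y":0,"z":0,"rx":0,"ry":0,"rz":0.13,"hand":40},{"x":0,"y":0,"z":0,"rx":0,"ry":0,"rz":0.13,"hand":40},{"x":0,"y":0,"z":0,"rx":0,"ry":0,"rz":0.13,"hand":40},{"x":0,"y":0,"z":0,"rx":0,"ry":0,"rz":0.13,"hand":40},{"x":0,"y":0,"z":0,"rx":0,"ry":0,"rz":0.12,"hand":40},{"x":0,"y":0,"z":0,"rx":0,"ry":0,"rz":0.09,"hand":40},{"x":0,"y":0,"z":0,"rx":0,"ry":0,"rz":0,"hand":40}]' 40
python3 - <<'E'
from h import *
print(sense()['wrist_torque'].round(3)); w=grab_frame("wrist"); c=get_calibration("wrist")
h=cv2.cvtColor(w,cv2.COLOR_RGB2HSV)
m=cv2.inRange(h,(0,0,140),(180,70,255)); red=cv2.inRange(h,(0,150,80),(8,255,255))
red=cv2.morphologyEx(red,cv2.MORPH_CLOSE,np.ones((25,25),np.uint8)); red=cv2.erode(red,np.ones((9,9),np.uint8))
q=np.argwhere(m&red)[:,::-1]; W=np.array([p2w(c,x,106)[:2] for x in q]); v=np.linalg.svd(W-W.mean(0))[2][0]; print(len(q),q.mean(0),W.mean(0).round(1),np.arctan2(v[1],v[0]).round(3))
E
python3 -m creep '[{"x":0,"y":0,"z":-3,"rx":0,"ry":0,"rz":0,"hand":40},{"x":0,"y":0,"z":-3,"rx":0,"ry":0,"rz":0,"hand":40},{"x":0,"y":0,"z":0,"rx":0,"ry":0,"rz":0,"hand":40}]' 40
```

```text
clock: 14.7
eef_pos: [590.8, -28.7, 57.8]
tcp_rot: [3.141, -0.0, -0.059]
contact_force: [-3.2, -0.7, 7.1]
opening: 0.567
grasp_force: 41.1
[-0.221  0.502 -0.066]
526 [293.10646388 356.2243346 ] [587.2 -17.8] -1.178
clock: 15.12
eef_pos: [590.9, -28.3, 63.1]
tcp_rot: [-3.142, -0.0, -0.058]
contact_force: [-1.5, 0.5, -0.7]
opening: 0.566
grasp_force: 41.6
```

The line is now 83° clockwise of locked and the test lift is free. Lifting to 120 mm.

```bash
python3 -m creep '[{"x":0,"y":0,"z":-8,"rx":0,"ry":0,"rz":0,"hand":40},{"x":0,"y":0,"z":-10,"rx":0,"ry":0,"rz":0,"hand":40},{"x":0,"y":0,"z":-12,"rx":0,"ry":0,"rz":0,"hand":40},{"x":0,"y":0,"z":-14,"rx":0,"ry":0,"rz":0,"hand":40},{"x":0,"y":0,"z":-14,"rx":0,"ry":0,"rz":0,"hand":40},{"x":0,"y":0,"z":-14,"rx":0,"ry":0,"rz":0,"hand":40},{"x":0,"y":0,"z":-14,"rx":0,"ry":0,"rz":0,"hand":40},{"x":0,"y":0,"z":-13,"rx":0,"ry":0,"rz":0,"hand":40},{"x":0,"y":0,"z":-10,"rx":0,"ry":0,"rz":0,"hand":40},{"x":0,"y":0,"z":-5,"rx":0,"ry":0,"rz":0,"hand":40},{"x":0,"y":0,"z":0,"rx":0,"ry":0,"rz":0,"hand":40},{"x":0,"y":0,"z":0,"rx":0,"ry":0,"rz":0,"hand":40},{"x":0,"y":0,"z":0,"rx":0,"ry":0,"rz":0,"hand":40}]' 40
python3 - <<'E'
from h import *
s=sense(); print(np.abs(s["qvel"]).max().round(4),s["contact_force"])
a=grab_frame("side")[:,:,::-1][100:310,220:400]; b=grab_frame("wrist")[:,:,::-1]
o=np.zeros((467,800,3),np.uint8); o[:,:400]=cv2.resize(a,(400,467),interpolation=cv2.INTER_CUBIC); o[:300,400:]=cv2.resize(b,(400,300)); cv2.imwrite("pics/f.png",o)
w=b[:,:,::-1]; h=cv2.cvtColor(np.ascontiguousarray(w),cv2.COLOR_RGB2HSV); m=cv2.inRange(h,(0,150,80),(8,255,255)); y,x=np.nonzero(m); print("wrist red",x.min(),x.max(),y.min(),y.max(),len(x))
a2=cv2.cvtColor(np.ascontiguousarray(a),cv2.COLOR_BGR2HSV); m=cv2.inRange(a2,(0,150,80),(8,255,255)); y,x=np.nonzero(m); print("side red",x.mean()+220,y.mean()+100,len(x))
c=get_calibration("side"); P=np.array([[590,-28,86.],[590,-28,206.]]); print(cv2.projectPoints(P,cv2.Rodrigues(c["R"])[0],c["t"],c["K"],np.array([c["k1"],0,0,0,0.]))[0][:,0].round(1))
E
```

```text
clock: 16.75
eef_pos: [590.6, -28.4, 176.4]
tcp_rot: [-3.142, 0.001, -0.058]
contact_force: [-0.0, -0.2, -1.1]
opening: 0.563
grasp_force: 41.6
0.0026 [-0.01124822 -0.2271339  -1.10545427]
wrist red 256 392 242 399 15633
side red 316.32954545454544 191.57954545454544 176
[[313.9 223.5]
 [314.2 189.8]]
```

View pics/f.png

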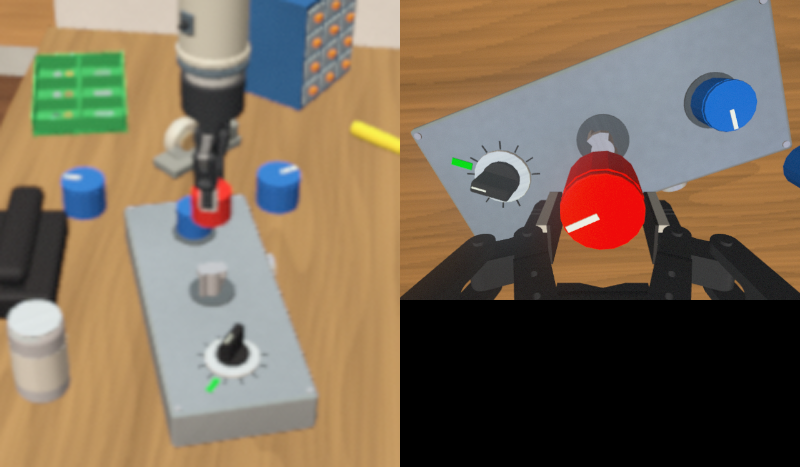

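The cap is off and held, and the blue cap is still on. One numeric check that the dial wasn't disturbed.

```bash
python3 - <<'E'
from h import *
w=grab_frame("wrist"); c=get_calibration("wrist")
D=np.array([550.7,95.2,104]); d=np.array([np.cos(1.192),np.sin(1.192),0])
P=np.array([D+d*r for r in(-21,0,4,20)]+[[550.7,95.2,62]])
u=cv2.projectPoints(P,cv2.Rodrigues(c["R"])[0],c["t"],c["K"],np.array([c["k1"],0,0,0,0.]))[0][:,0]; print(u.round(),(u/1.6+[400,0]).round())
h=cv2.cvtColor(w,cv2.COLOR_RGB2HSV); m=cv2.inRange(h,(0,0,120),(180,80,255))
n,l,st,ce=cv2.connectedComponentsWithStats(m)
for i in range(1,n):
    if np.hypot(*(ce[i]-u[2]))<40 and 10<st[i,4]<400:
        q=np.argwhere(l==i)[:,::-1]; W=np.array([p2w(c,x,104)[:2] for x in q]); v=np.linalg.svd(W-W.mean(0))[2][0]; print(ce[i].round(),len(q),W.mean(0).round(1),np.arctan(v[1]/v[0]).round(3))
E
```

```text
[[173. 318.]
 [142. 309.]
 [136. 307.]
 [112. 300.]
 [165. 284.]] [[508. 199.]
 [489. 193.]
 [485. 192.]
 [470. 188.]
 [503. 177.]]
[126. 303.] 90 [556.  105.5] 1.186
```

The dial pointer measures 1.186 against 1.192 for the mark, and the cap has risen 119 mm and is at rest. Handing in.

```bash
python3 -c "
from rig import *;print(sign_off())"
```

```text
the job is handed in; nothing more can be done
None
```

I've handed in the job: the dial is at the green mark, and the red cap opened clockwise and is held at rest about 119 mm above where it sat; the blue cap is still on its neck and I saw nothing else moved.

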